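Clamp a milled block with a reversible ratchet clamp

TASK

Push the loose aluminium block along the clamp's bed until its end rests against the end stop, flip the ratchet's direction selector over to the closing side, and swing the ratchet handle back and forth until the moving jaw has clamped the block tight, its sprung pad pressed well back. The block must stay on the bed against the stop, and the other tools and workpieces on the bench must be left where they are.

Things in the scene. Friction and masses are not known exactly. Their poses are not given: they have to be found in the camera images.
- vise: Grey ratchet clamp fixed to the bench, base 120 x 300 mm. Origin on the bench under its middle; x points roughly away from the robot, y is the clamping direction (robot's left), z up. In its frame (mm): fixed jaw face at y = 130, x -40 to 40, up to z 68; moving jaw 80 long in x, up to z 66; drive housing x -50 to 50, y -118 to -22, up to z 58, the pinned ratchet wheel on it.
- bed (a point): middle of the top of the clamp's steel bed strip, 30 mm above the bench; axes as the clamp's. The bed reaches 102 mm each way along x and 43 mm each way along y
- hub (a point): point on the ratchet's vertical axis, 100 mm above the bench
- stop (a point): middle of the end stop's face, in the clamp's frame at (45, 105, 50) mm: a dark upright plate square to the clamp's x, y 78 to 144, up to z 60
- block: Workpiece: plain aluminium block, 100 mm (its x) x 60 mm (its y) x 40 mm high, 0.5 to 0.75 kg, loose on the bed between the jaws, its -x end sticking out towards the robot. Origin in the middle of its underside. To rest against the stop it must travel 50 to 75 mm along the clamp's +x (3 to 6 N); its origin is then at x -5, and once clamped at y 100, z 30 mm in the clamp's frame.
- handle (a joint): Ratchet handle angle, rad, growing clockwise from above; at 0 it points along the clamp's -y (robot's right), at positive values its end is nearer the robot. Stops at -0.85 and 0.85, stays where left. With the selector on its closing side, clockwise strokes (end towards the robot) drive the jaw shut and return strokes run free; on the other the opposite. Up to 0.4 rad is lost at each reversal.
- handle_grip (a point): Point on the axis of the handle's round steel bar, 145 mm from the ratchet's axis, 89 mm above the bench; bar diameter 20 mm, free from 85 to 180 mm from the axis, then a black knob (diameter 26 mm) to 210 mm. Nothing of the clamp is below it there. Its y axis points along the bar towards the ratchet's axis, z up. Driving takes about 5 to 8 N here.
- pawl (a joint): Direction selector (the pawl), rad: it snaps over its middle (0) to between -0.2 and -0.5 (opening, as found) or to between +0.2 and +0.5 (closing; +0.5 while it drives). Grows clockwise about its pivot, which is on the handle 65 mm from the ratchet's axis; the selector turns with the handle.
- thumb (a point): On the selector's black upright thumb post, diameter 16 mm, 62 mm from the pivot, close above the ratchet's axis; the post stands from 100 to 146 mm above the bench, this point is at 135 mm. It lies 12 to 30 mm to the robot's side of the handle's line (opening) and must be pushed square across the handle, past that line, to the far side (closing), about 2 N; its spring then keeps it there.
- jaw (a joint): Travel of the moving jaw along the clamp's +y, m; 0.012 m per rad of the ratchet wheel, start -0.004 to 0.004, mechanical stop at 0.0315. It does not move back on its own. The pad's free face is at y = 45 mm + this, so with the 60 mm block against the fixed jaw the pad touches at 0.025 and is pushed in by all that goes beyond.
- pad (a joint): How far the jaw's sprung steel pad is pressed back into the moving jaw, m: 0 free, at most about 0.0065 when the jaw is at its stop; 10 N at first, 1 N more per mm.
- pad_face (a point): middle of the pad's gripping face, 55 mm above the bench
- file: file with a wooden handle, 270 mm long, loose on the bench, not to be moved
- brush: bench brush, 200 mm, loose, not to be moved
- screwdriver: screwdriver, 200 mm, loose, not to be moved
- oil: white bottle with a black cap, diameter 60 mm, 150 mm high, not to be moved
- vblock: steel V-block, 70 x 50 x 45 mm, stands on the bench just beyond the end stop, not to be moved
- plate: aluminium plate with two dark holes, 120 x 90 x 20 mm, beyond the fixed jaw, not to be moved
Not all that is in view belongs to the job. Leave any brown or pink look-alike of the block alone.

How it is judged:
On the way, in this order (a step that is already met when the one before it is completed fails the run):
1. the selector is flipped to its closing side before the jaw grips (value of joint pawl above 0.15 rad and value of joint pad below 0.001 m), for 0.2 s.
2. the sprung pad is pressed back by the closing jaw (value of joint pad above 0.002 m), for 0.2 s.
At the end, for the whole second after the job is handed in: Selector on its closing side; the pad pressed back more than 2 mm; the block at rest flat on the bed (underside within 4 mm), against the fixed jaw within 4 mm and square to it within 0.05 rad, its end within 6 mm of the stop (value of joint pawl above 0.1 rad and value of joint pad above 0.002 m and x of block in the frame of vise between -0.011 and 0 m and y of block in the frame of vise above 0.096 m and z of block in the frame of vise below 0.034 m and angle between the x axis of block and the x axis of vise, either way round below 0.05 rad and linear speed of block below 0.01 m/s); the robot touches nothing.
It fails at once if another tool or workpiece was moved more than 30 mm (distance of any of file, brush, screwdriver, oil, vblock, plate from where it was at the start of the episode above 0.03 m).
It also fails if it takes over 72 s, if anything falls off the work surface, if the arm or the gripper's body presses on something with over 40 N, if the wrist force passes 120 N, or if a joint passes its speed limit or range.

ROBOT

A 6-joint arm with a two-finger parallel gripper is mounted at the origin on the work surface. World frame = base frame: x ahead of the robot, y to its left, z up, the work surface at z = 0. Lengths are in m, angles in rad, forces in N, time in s.
With the tool pointing down it reaches from about 0.3 to 0.775 m from the base axis. Payload 14.6 kg.
Tool frame: the origin (TCP) lies midway between the tips of the shut fingers; the grasp point (between the pads) lies 19 mm behind it; z points along the fingers, y is the line along which they close (so a half turn about z gives the same grasp; the last joint's range is limited). The gripper opens to 94 mm and grips with 3 to 60 N. Pads are 16 mm wide; open, the fingers measure 119 mm over their backs; the gripper's body (75 mm by 177 mm) begins 78 mm behind the grasp point.
Start: joints at [-1.342, 0.3, 1.521, -0, 1.321, -0.067], TCP at [0.16, -0.526, 0.177] pointing down, gripper open.
Joint ranges: [-3.03, 3.03], [-0.79, 2.21], [0.23, 2.52], [-1.04, 4.18], [0, 3.07], [-2.55, 2.55]. Speed limits (rad/s): [2.22, 2.22, 2.57, 3.14, 3.14, 3.14].

INTERFACE

Orientations are given as [roll, pitch, yaw] about the fixed x, y, z axes, in that order (R = Rz(yaw) Ry(pitch) Rx(roll)).
In Python, from station import ctrl gives the robot as it stands. The module is installed in compiled form; this text tells all that it offers.
- The arm moves only by the tool servo_tool, never from a script. Its argument "plan" is a list of rows, each a list of 7 numbers: the opening in per cent of the stroke, from 0 (shut) to 100 (fully open), then the shift along the tool's x, y, z in m, then the turn, a rotation vector about the tool's x, y, z in rad. A call has exactly 8 rows; each row shifts and turns the commanded pose from where the row before left it, along the tool's axes as they then stand; what a row does not reach is not made up. A row lasts 1/8 s, in which the tool goes at most 62.5 mm and 10.7 degrees, less where a joint would pass 70% of its speed; a pose out of reach is approached as far as the arm can. A call with a gripper value outside its range is refused whole. The fingers move at their own pace and stop on an object; "force" is the grip in N (left out, the last holds). Time passes only in rows, so rows that do not move let the fingers close, or fill a call up. It gives the time, the measured TCP pose, the force, the opening and the grip force at its end, in the units of the state.
- ctrl.get_obs(): the state, without advancing time (a new reading comes with each control period).
- ctrl.camera(name): name is "side" or "top" or "wrist"; returns a dict with "pixels" (480x640x3 uint8, red, green, blue), "z_map" (480x640 float32, m along the optical axis (not along the pixel's ray), 0 where there is no reading), "mtx" (3x3 intrinsics, pixels), "dist" ([k1, k2, p1, p2, k3] as OpenCV has them; the pictures are not rectified), "pose" (4x4, takes a point from camera to world coordinates). Camera axes: x right, y up, looking along -z (the intrinsics and any distortion apply to the point x, -y, -z); pixel columns grow to the right and rows downward; lengths in m; the calibration is good to about 2 mm. A picture is of the moment at which its call begins.
- ctrl.hand_in(): hands the job in; it is judged then, once.
The state is a dict: "time_s": time; "qpos": joint angles; "joint_vel": joint speeds; "tau": joint torques, N m; "ee_pos": TCP position; "eef_rot": TCP orientation; "force": force on the tool from outside, world axes, zero at the start; "moment": the same for the moment, N m; "grip_width": finger opening in m; "grip_force": force on a finger pad.
Only numpy, scipy, OpenCV 4.12 (cv2) and the standard library are available. Lean on these libraries where they do the work, as an engineer would, in place of code of your own. Each camera call takes 0.05 s, during which the arm holds its last target. There are 200 camera calls.

## Working session

There is one attempt and no reset: what is moved stays moved. The work goes in short steps, Python scripts to look and compute and a tool call to move; the robot and the scene stay as the last step left them, time stands still between calls to the robot, and variables do not carry over. Pictures are saved under pics/ and viewed, at most 10 in all, crops included, and the job is handed in when it is done.

Besides the shell and the picture viewer there is one more tool, called after ">>>" as a command line: name --pt "numbers of a row" for each row, then --argument value for the rest. servo_tool: Moves the arm, as the interface text tells. Its arguments: {"type":"object","properties":{"plan":{"type":"array","items":{"type":"array","items":{"type":"number"}}},"force":{"type":"number"}},"required":["plan"]}

```bash
mkdir -p pics
cat > h.py <<'E'
import numpy as np, cv2
from station import ctrl
def cam(n,save=None):
    c=ctrl.camera(n)
    if save: cv2.imwrite('pics/'+save,c['pixels'][:,:,::-1])
    return c
def pts(c):
    h,w=c['z_map'].shape
    uv=np.stack(np.meshgrid(np.arange(w),np.arange(h)),-1).reshape(-1,1,2).astype(np.float32)
    n=cv2.undistortPoints(uv,c['mtx'],np.array(c['dist'])).reshape(h,w,2)
    z=c['z_map']
    P=np.stack([n[...,0]*z,-n[...,1]*z,-z,np.ones_like(z)],-1)@np.array(c['pose']).T
    P=P[...,:3]; P[z==0]=np.nan
    return P
E
python3 - <<'E'
from h import *
o=ctrl.get_obs(); print({k:np.round(v,3) for k,v in o.items()})
for n in('top','side'):
    c=cam(n,n+'0.png'); np.savez(n+'0.npz',P=pts(c),px=c['pixels']); print(n,np.round(c['pose'],2).tolist())
E
```

```text
{'time_s': np.float64(0.0), 'qpos': array([-1.342,  0.3  ,  1.522, -0.   ,  1.321, -0.067]), 'joint_vel': array([ 0.   ,  0.   ,  0.   ,  0.002, -0.001, -0.   ]), 'tau': array([ 1.0000e-03, -5.3181e+01, -3.5273e+01,  7.1000e-02,  2.4000e-02,
       -0.0000e+00]), 'ee_pos': array([ 0.16 , -0.526,  0.176]), 'eef_rot': array([-3.14 , -0.   ,  0.296]), 'force': array([0.245, 0.278, 0.152]), 'moment': array([ 0.023, -0.015, -0.042]), 'grip_force': np.float64(0.0), 'grip_width': np.float64(0.094)}
top [[-0.02, 0.99, -0.13, 0.27], [-1.0, -0.02, -0.0, -0.01], [-0.0, 0.13, 0.99, 1.49], [0.0, 0.0, 0.0, 1.0]]
side [[-0.84, 0.41, -0.36, -0.14], [-0.54, -0.65, 0.54, 0.88], [-0.01, 0.64, 0.77, 1.36], [0.0, 0.0, 0.0, 1.0]]
```

View pics/top0.png

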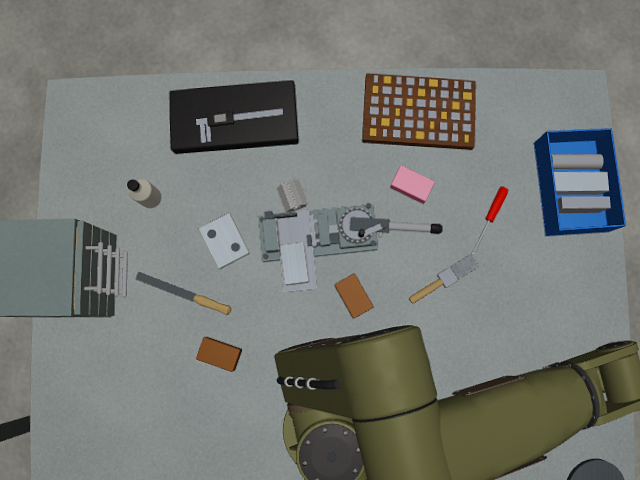

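View pics/side0.png

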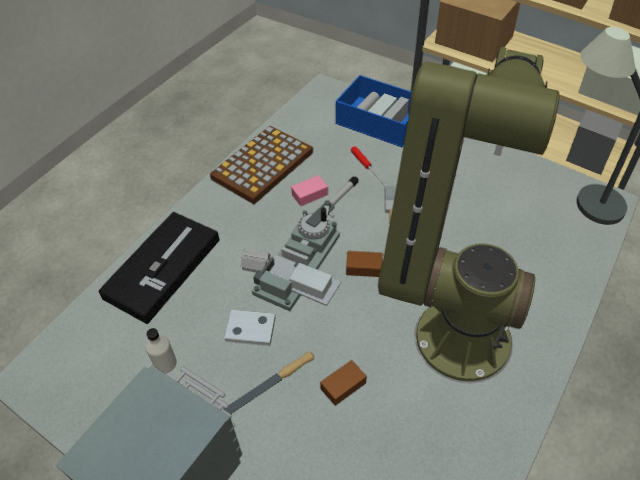

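The top view shows the clamp at (320,232) and the silver block at (295,262). Its handle runs to the knob at (436,228), with the black thumb post near (362,233). Possible mix-ups for the block are brown at (353,296) and (219,353), pink at (412,183), the plate at (223,240) and the V-block at (291,194). I choose the silver one at (295,262) because it lies on the bed.

Run:
```python
from h import *
d=np.load('top0.npz');P=d['P'];px=d['px']
cv2.imwrite('pics/crop.png',cv2.resize(px[170:310,240:460,::-1],None,fx=3.6,fy=3.6,interpolation=cv2.INTER_CUBIC))
def rect(m,name):
    q=P[m]; r=cv2.minAreaRect(q[:,:2].astype(np.float32)); print(name,m.sum(),np.round(q.mean(0),4),np.round(r[0],4),np.round(r[1],4),r[2])
V,U=np.mgrid[:480,:640]; z=P[...,2]
roi=(U>245)&(U<385)&(V>175)&(V<300)
b=roi&(z>.066)&(z<.074)&(U<320)&(V>225)
n,l,s,c=cv2.connectedComponentsWithStats(b.astype(np.uint8)); 
for i in range(1,n):
    if s[i,4]>30: rect(l==i,'h70 %s'%s[i])
for lo,hi,nm in((.024,.036,'bed'),(.05,.063,'58-60'),(.063,.0695,'jaws')):
    m=roi&(z>lo)&(z<hi); n,l,s,c=cv2.connectedComponentsWithStats(m.astype(np.uint8))
    for i in range(1,n):
        if s[i,4]>40: rect(l==i,nm+str(s[i]))
hm=(U>380)&(U<445)&(V>215)&(V<240)&(z>.08)
q=P[hm];print('bar',hm.sum());f=cv2.fitLine(q[:,:2].astype(np.float32),cv2.DIST_HUBER,0,.01,.01).ravel();print(f,q.min(0),q.max(0),np.median(q[:,2]))
t=(U>340)&(U<390)&(V>205)&(V<245)&(z>.11); print('thumb',t.sum(),P[t].mean(0),P[t].min(0),P[t].max(0))
```

```text
h70 [262 226  17  25 253] 253 [0.4832 0.145  0.0693] [0.4827 0.1445] [0.0615 0.0358] 4.829024791717529
h70 [280 242  28  43 762] 762 [0.4187 0.0863 0.0703] [0.4186 0.0864] [0.1005 0.0601] 6.6892924308776855
bed[295 179  12  26  74] 74 [0.6075 0.0676 0.0308] [0.6076 0.0691] [0.0671 0.0128] 19.732955932617188
bed[277 186  19  26  76] 76 [0.5887 0.1156 0.0303] [0.5869 0.1158] [0.0721 0.0256] 36.52546310424805
bed[ 276  210   44   82 1382] 1382 [0.4684 0.0763 0.0306] [0.4563 0.0735] [0.2062 0.104 ] 4.908312797546387
bed[330 233  10  15  75] 75 [ 0.4807 -0.0165  0.0315] [ 0.4786 -0.0156] [0.0366 0.0216] 5.907268524169922
bed[314 245  19  10  59] 59 [0.4549 0.0133 0.0261] [0.4542 0.0134] [0.0206 0.0465] 7.009834289550781
bed[262 251  18  10  71] 71 [0.4437 0.1507 0.0275] [0.4426 0.1476] [0.0206 0.0446] 3.543732166290283
58-60[357 204  18  14  75] 75 [ 0.551  -0.1019  0.0585] [ 0.5474 -0.0978] [0.0366 0.038 ] 12.086833953857422
58-60[328 207  49  41 436] 436 [ 0.4971 -0.0509  0.0576] [ 0.5103 -0.0596] [0.1005 0.121 ] 4.976622104644775
58-60[264 210  33  10 129] 129 [0.5435 0.1261 0.0589] [0.546  0.1208] [0.0221 0.0814] 6.000728130340576
jaws[317 213  13  32 222] 222 [0.5063 0.012  0.0664] [0.5038 0.0119] [0.0797 0.0257] 4.80345344543457
jaws[262 215  17  36 287] 287 [0.4922 0.1455 0.0668] [0.4965 0.1457] [0.0893 0.0364] 4.882381916046143
jaws[309 214   7  32  90] 90 [0.5011 0.0386 0.066 ] [0.5016 0.0387] [0.0793 0.0098] 5.475004196166992
jaws[284 250  21  17  84] 84 [0.4295 0.0778 0.0678] [0.4258 0.0787] [0.0282 0.0612] 46.78786087036133
jaws[291 271  16  12  49] 49 [0.3814 0.0746 0.0672] [0.383  0.0726] [0.0262 0.0375] 7.411892414093018
bar 569
[ 0.07788602  0.99696225  0.500119   -0.2039654 ] [ 0.48343887 -0.28261917  0.0854471 ] [ 0.52383169 -0.13037322  0.11438634] 0.09823567159285096
thumb 64 [ 0.48706926 -0.09290669  0.13287574] [ 0.47428615 -0.14250498  0.11020952] [ 0.51423939 -0.07223767  0.15182842]
```

View pics/crop.png

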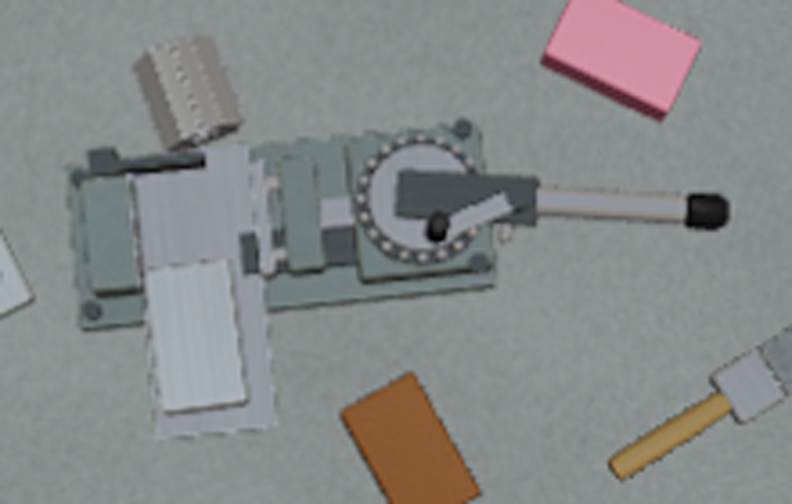

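>>> servo_tool --pt "0 0 0 0 0 0 0.187" --pt "0 0 0 0 0 0 0.187" --pt "0 0.0285 -0.053 0 0 0 0" --pt "0 0.0285 -0.053 0 0 0 0" --pt "0 0.0285 -0.053 0 0 0 0" --pt "0 0.0285 -0.053 0 0 0 0" --pt "0 0.0285 -0.053 0 0 0 0" --pt "0 0.0285 -0.053 0 0 0 0"

```text
time_s: 1.1
ee_pos: [0.3562, -0.2206, 0.1767]
eef_rot: [3.142, -0.0, -0.078]
force: [-0.4, -0.5, 0.7]
grip_width: 0.0177
grip_force: 0.0
```

Run:
```python
from h import *
d=np.load('top0.npz');P=d['P'];V,U=np.mgrid[:480,:640]
c=cam('side'); 
for n,Q in(('top',P),('side',pts(c))):
    for lo,hi in((.11,.13),(.13,.15)):
        m=(abs(Q[...,0]-.495)<.04)&(abs(Q[...,1]+.075)<.04)&(Q[...,2]>lo)&(Q[...,2]<hi)
        q=Q[m];print(n,lo,m.sum(),np.round(np.median(q,0),4) if len(q) else '',np.round(q.std(0),4) if len(q) else '')
o=ctrl.get_obs();print(o['ee_pos'],o['eef_rot'])
```

```text
top 0.11 9 [ 0.4762 -0.0781  0.1169] [0.0061 0.0082 0.0061]
top 0.13 37 [ 0.4812 -0.0792  0.1459] [0.004  0.0041 0.0034]
side 0.11 33 [ 0.4785 -0.0744  0.1189] [0.0047 0.0037 0.0059]
side 0.13 40 [ 0.4801 -0.0754  0.1433] [0.0045 0.0046 0.0057]
[ 0.35885713 -0.21586824  0.17675891] [-3.14019413e+00 -7.15736563e-04 -7.45618228e-02]
```

>>> servo_tool --pt "0 0.025 -0.0485 0 0 0 0" --pt "0 0.025 -0.0485 0 0 0 0" --pt "0 0.025 -0.0485 0 0 0 0" --pt "0 0 0 0.03 0 0 0" --pt "0 0 0 0.03 0 0 0" --pt "0 0.01 0 0 0 0 0" --pt "0 0.01 0 0 0 0 0" --pt "0 0.01 0 0 0 0 0"

```text
time_s: 2.15
ee_pos: [0.4731, -0.0859, 0.1179]
eef_rot: [3.141, -0.002, -0.078]
force: [0.1, 0.1, -0.9]
grip_width: 0.0005
grip_force: 0.0
```

>>> servo_tool --pt "0 0.008 0 0 0 0 0" --pt "0 0.008 0 0 0 0 0" --pt "0 0.008 0 0 0 0 0" --pt "0 0.008 0 0 0 0 0" --pt "0 0.008 0 0 0 0 0" --pt "0 0 0 0 0 0 0" --pt "0 0 0 0 0 0 0" --pt "0 0 0 0 0 0 0"

```text
time_s: 3.15
ee_pos: [0.5114, -0.0887, 0.1168]
eef_rot: [-3.142, -0.0, -0.078]
force: [-0.1, -0.8, 0.4]
grip_width: 0.0003
grip_force: 0.0
```

```bash
cat > st.py <<'E'
from h import *
import sys
c=cam('side',sys.argv[1]) if len(sys.argv)>1 else cam('side')
if len(sys.argv)>1: cv2.imwrite('pics/'+sys.argv[1],cv2.resize(c['pixels'][150:330,200:440,::-1],None,fx=3,fy=3))
Q=pts(c)
o=ctrl.get_obs();print({k:np.round(o[k],4).tolist() for k in('time_s','ee_pos','eef_rot','force')})
E
python3 st.py t1.png
```

```text
{'time_s': 3.2, 'ee_pos': [0.5114, -0.0887, 0.1168], 'eef_rot': [3.1416, -0.0, -0.0782], 'force': [-0.5028, 0.9191, 0.7824]}
```

View pics/t1.png

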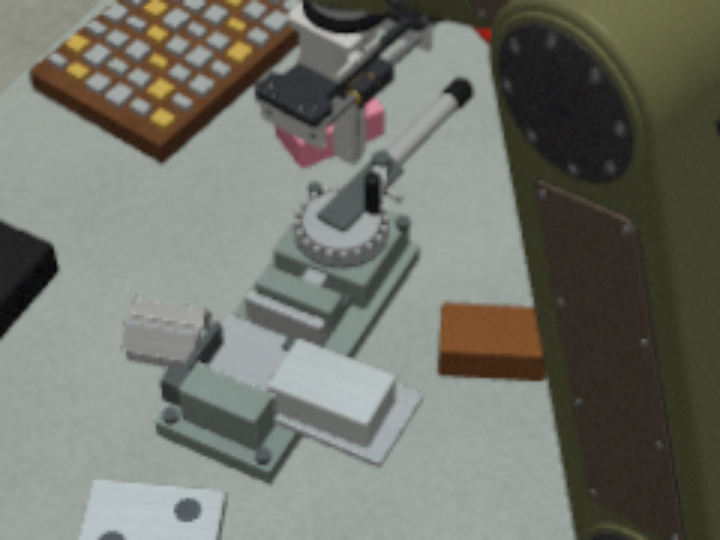

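The fingers at crop (350,155) passed the thumb post at (375,190), which still stands on the robot's side of the handle line. I'll measure where the post is now.

```bash
cat > meas.py <<'E'
from h import *
def run(cx=.495,cy=-.075,r=.05):
  for n in('top','side'):
    c=cam(n);Q=pts(c);px=c['pixels'].astype(int)
    dark=px.max(-1)<60
    m=(abs(Q[...,0]-cx)<r)&(abs(Q[...,1]-cy)<r)&(Q[...,2]>.112)&(Q[...,2]<.155)&dark
    q=Q[m];print(n,'post',m.sum(),np.round(np.median(q,0),4) if len(q) else '',np.round(q.std(0),4) if len(q) else '')
    m=(Q[...,2]>.085)&(Q[...,2]<.12)&(Q[...,1]<-.23)&(Q[...,1]>-.30)&(Q[...,0]>.3)&(Q[...,0]<.7)&dark
    q=Q[m];print(n,'knob',m.sum(),np.round(np.median(q,0),4) if len(q) else '')
if __name__=='__main__':
  run();o=ctrl.get_obs();print({k:np.round(o[k],4).tolist() for k in('time_s','ee_pos','eef_rot','force')})
E
python3 meas.py
```

```text
top post 0  
top knob 97 [ 0.4968 -0.2661  0.1002]
side post 47 [ 0.4798 -0.0749  0.1324] [0.0038 0.004  0.0109]
side knob 46 [ 0.4946 -0.2579  0.1   ]
{'time_s': 3.3, 'ee_pos': [0.5115, -0.0887, 0.1168], 'eef_rot': [3.1416, -0.0001, -0.0783], 'force': [0.266, -0.2264, -0.474]}
```

>>> servo_tool --pt "0 0 0 -0.05 0 0 0" --pt "0 -0.033 0 0 0 0 0" --pt "0 -0.033 0 0 0 0 0" --pt "0 0 0 0 0 0 -0.1745" --pt "0 0 0 0 0 0 -0.1745" --pt "0 0 0 0 0 0 -0.1745" --pt "0 0 0 0 0 0 -0.1745" --pt "0 0 0 0 0 0 -0.1745"

```text
time_s: 4.3
ee_pos: [0.4457, -0.0835, 0.1668]
eef_rot: [3.141, -0.0, 0.8]
force: [-0.7, 0.2, 0.6]
grip_width: 0.0007
grip_force: 0.0
```

>>> servo_tool --pt "0 0 0 0 0 0 -0.1745" --pt "0 0 0 0 0 0 -0.1745" --pt "0 0 0 0 0 0 -0.1745" --pt "0 0 0 0 0 0 -0.1745" --pt "0 0 0 0 0 0 0" --pt "0 0.015 0 0 0 0 0" --pt "0 0 0 0 0 0 0" --pt "0 0 0 0 0 0 0"

```text
time_s: 5.3
ee_pos: [0.447, -0.0684, 0.1668]
eef_rot: [3.142, 0.0, 1.492]
force: [0.0, 0.4, -0.5]
grip_width: 0.0006
grip_force: 0.0
```

>>> servo_tool --pt "0 0 0 0.026 0 0 0" --pt "0 0 0 0.026 0 0 0" --pt "0 0 0 0 0 0 0" --pt "0 0 0.01 0 0 0 0" --pt "0 0 0.01 0 0 0 0" --pt "0 0 0.01 0 0 0 0" --pt "0 0 0 0 0 0 0" --pt "0 0 0 0 0 0 0"

```text
time_s: 6.3
ee_pos: [0.4779, -0.0708, 0.1156]
eef_rot: [3.14, -0.0, 1.492]
force: [-1.9, 2.5, 6.1]
grip_width: 0.0006
grip_force: 2.5
```

```bash
python3 meas.py
```

```text
top post 0  
top knob 98 [ 0.5008 -0.2663  0.0999]
side post 24 [ 0.4852 -0.0702  0.1203] [0.0046 0.0029 0.0059]
side knob 12 [ 0.5    -0.2689  0.1016]
{'time_s': 6.4, 'ee_pos': [0.4779, -0.0708, 0.1156], 'eef_rot': [3.1402, -0.0002, 1.4924], 'force': [-1.4338, 2.5058, 5.3821]}
```

>>> servo_tool --pt "0 0 0 -0.005 0 0 0" --pt "0 0 0.007 0 0 0 0" --pt "0 0 0.007 0 0 0 0" --pt "0 0 0.007 0 0 0 0" --pt "0 0 0.004 0 0 0 0" --pt "0 0 0 0 0 0 0" --pt "0 0 0 0 0 0 0" --pt "0 0 0 0 0 0 0"

```text
time_s: 7.4
ee_pos: [0.5017, -0.0729, 0.1198]
eef_rot: [3.142, -0.0, 1.492]
force: [0.2, -0.6, 0.8]
grip_width: 0.0006
grip_force: 0.0
```

```bash
python3 meas.py; python3 st.py t2.png
```

```text
top post 0  
top knob 95 [ 0.4994 -0.2666  0.1005]
side post 46 [ 0.4788 -0.0745  0.1332] [0.0037 0.0037 0.0113]
side knob 35 [ 0.4959 -0.2625  0.0977]
{'time_s': 7.5, 'ee_pos': [0.5017, -0.0729, 0.1198], 'eef_rot': [3.1415, -0.0, 1.4923], 'force': [-0.3834, -0.0696, 0.7508]}
{'time_s': 7.55, 'ee_pos': [0.5017, -0.0729, 0.1198], 'eef_rot': [3.1415, -0.0, 1.4923], 'force': [0.5466, 0.3454, -0.2709]}
```

View pics/t2.png

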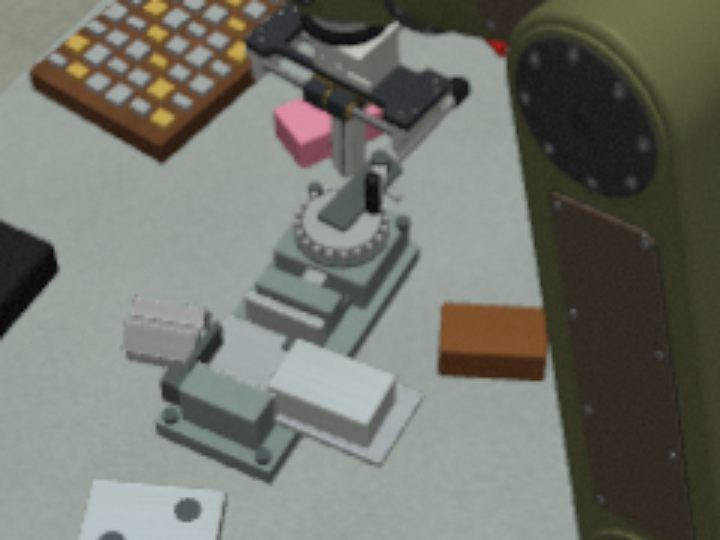

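The post is still unflipped at crop (375,190) and the finger slipped off its side. Correcting for the visible surface, its axis is at about (0.481,-0.0795), so I'll retry centred on that.

>>> servo_tool --pt "0 0 0 -0.045 0 0 0" --pt "0 -0.0065 -0.028 0 0 0 0" --pt "0 0 -0.027 0 0 0 0" --pt "0 0 0 0 0 0 0" --pt "0 0 0 0.024 0 0 0" --pt "0 0 0 0.022 0 0 0" --pt "0 0 0 0 0 0 0" --pt "0 0 0.008 0 0 0 0"

```text
time_s: 8.55
ee_pos: [0.4553, -0.0758, 0.1196]
eef_rot: [3.141, 0.0, 1.492]
force: [0.1, 0.6, -0.1]
grip_width: 0.0005
grip_force: 0.0
```

>>> servo_tool --pt "0 0 0.008 0 0 0 0" --pt "0 0 0.008 0 0 0 0" --pt "0 0 0.006 0 0 0 0" --pt "0 0 0.006 0 0 0 0" --pt "0 0 0.006 0 0 0 0" --pt "0 0 0 0 0 0 0" --pt "0 0 0 0 0 0 0" --pt "0 0 0 0 0 0 0"

```text
time_s: 9.55
ee_pos: [0.4882, -0.0784, 0.1188]
eef_rot: [-3.142, 0.0, 1.492]
force: [-0.3, -0.4, 0.2]
grip_width: 0.0003
grip_force: 0.0
```

```bash
python3 meas.py
```

```text
top post 0  
top knob 98 [ 0.4997 -0.2669  0.0999]
side post 42 [ 0.4783 -0.0742  0.131 ] [0.0033 0.0029 0.011 ]
side knob 0 
{'time_s': 9.65, 'ee_pos': [0.4882, -0.0784, 0.1188], 'eef_rot': [3.1415, -0.0, 1.4922], 'force': [-0.1335, -0.2476, 0.1353]}
```

Run:
```python
from h import *
c=cam('side')
def proj(c,p):
    q=np.linalg.inv(np.array(c['pose']))@np.append(p,1); q=q[:3]*[1,-1,-1]
    return cv2.projectPoints(q.reshape(1,3),np.zeros(3),np.zeros(3),c['mtx'],np.array(c['dist']))[0].ravel()
o=ctrl.get_obs();print('tcp px',proj(c,o['ee_pos']),'post',proj(c,[.481,-.0795,.146]),proj(c,[.481,-.0795,.1]))
u=cv2.resize(c['pixels'][160:260,270:380,::-1],None,fx=6,fy=6,interpolation=cv2.INTER_CUBIC)
cv2.imwrite('pics/s3.png',u)
P=pts(c); x,y=proj(c,o['ee_pos']).astype(int); print(np.round(P[y-12:y+8:2,x],3).tolist())
```

```text
tcp px [321.74803916 214.40561873] post [324.11281424 208.46577911] [324.20705554 219.72951991]
[[0.484, -0.068, 0.18], [0.482, -0.066, 0.175], [0.486, -0.071, 0.161], [0.485, -0.071, 0.154], [0.512, -0.11, 0.095], [0.508, -0.105, 0.093], [nan, nan, nan], [0.499, -0.091, 0.095], [0.496, -0.085, 0.093], [0.494, -0.082, 0.089]]
```

View pics/s3.png

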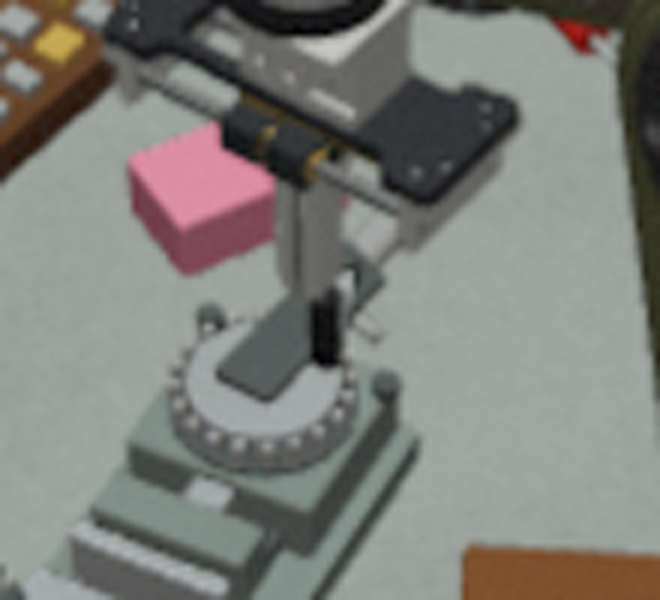

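The picture shows the finger ends at crop (315,290), just above the post's top at (325,295). Depth puts them at z≈0.15, about 30 mm above the reported TCP height. So the fingers have been passing over the post, and I'll retry about 28 mm lower.

>>> servo_tool --pt "0 0 0 -0.02 0 0 0" --pt "0 0 -0.022 0 0 0 0" --pt "0 0 -0.021 0 0 0 0" --pt "0 0 0 0.02 0 0 0" --pt "0 0 0 0.014 0 0 0" --pt "0 0 0 0.014 0 0 0" --pt "0 0 0 0 0 0 0" --pt "0 0 0 0 0 0 0"

```text
time_s: 10.7
ee_pos: [0.4457, -0.075, 0.091]
eef_rot: [3.141, 0.0, 1.492]
force: [-0.5, 0.4, -0.1]
grip_width: 0.0004
grip_force: 0.0
```

Run:
```python
from h import *
o=ctrl.get_obs();print(np.round(o['ee_pos'],4),np.round(o['force'],1))
for n in('side','top'):
    P=pts(cam(n)); e=o['ee_pos']
    m=(abs(P[...,0]-e[0])<.016)&(abs(P[...,1]-e[1])<.02)&(P[...,2]>.06); q=P[m]
    print(n,len(q),np.round(np.percentile(q,[0,5,50,95],axis=0),3).tolist() if len(q) else '')
```

```text
[ 0.4457 -0.075   0.091 ] [-0.5  0.4 -0.1]
side 352 [[0.43, -0.095, 0.062], [0.432, -0.089, 0.132], [0.442, -0.067, 0.19], [0.458, -0.057, 0.428]]
top 358 [[0.43, -0.095, 0.419], [0.431, -0.093, 0.422], [0.446, -0.074, 0.427], [0.46, -0.057, 0.43]]
```

>>> servo_tool --pt "0 0 0.008 0 0 0 0" --pt "0 0 0.008 0 0 0 0" --pt "0 0 0.008 0 0 0 0" --pt "0 0 0.008 0 0 0 0" --pt "0 0 0.008 0 0 0 0" --pt "0 0 0.006 0 0 0 0" --pt "0 0 0 0 0 0 0" --pt "0 0 0 0 0 0 0"

```text
time_s: 11.8
ee_pos: [0.4912, -0.0786, 0.0908]
eef_rot: [3.142, 0.0, 1.492]
force: [-0.9, 0.1, -0.6]
grip_width: 0.0003
grip_force: 0.0
```

```bash
python3 meas.py
```

```text
top post 0  
top knob 97 [ 0.4992 -0.2661  0.1007]
side post 48 [ 0.5223 -0.0704  0.1346] [0.0042 0.0029 0.0112]
side knob 42 [ 0.4974 -0.2608  0.0992]
{'time_s': 11.9, 'ee_pos': [0.4912, -0.0786, 0.0908], 'eef_rot': [3.1414, 0.0, 1.4922], 'force': [0.0238, -0.7869, 0.1747]}
```

>>> servo_tool --pt "0 0 0 -0.05 0 0 0" --pt "0 0 0 0 0 0 -0.164" --pt "0 0.0426 -0.0337 0 0 0 0" --pt "0 0.0426 -0.0337 0 0 0 0" --pt "0 0.0426 -0.0337 0 0 0 0" --pt "0 0.0426 -0.0337 0 0 0 0" --pt "0 0 0 0.03 0 0 0" --pt "0 0 0 0.03 0 0 0"

```text
time_s: 12.9
ee_pos: [0.3424, 0.0801, 0.0805]
eef_rot: [3.139, -0.0, 1.658]
force: [-0.2, 0.1, -1.0]
grip_width: 0.0004
grip_force: 0.0
```

Run:
```python
from h import *
c=cam('side');P=pts(c)
o=ctrl.get_obs();e=o['ee_pos'];print(np.round(e,4),np.round(o['force'],1),o['eef_rot'])
m=(abs(P[...,0]-e[0])<.03)&(abs(P[...,1]-e[1])<.03)&(P[...,2]>.045); q=P[m]
for v in np.unique(np.where(m)[0])[-14:]:
    r=P[v][m[v]]; print(v,len(r),np.round(r.mean(0),3),np.round(r.min(0),3),np.round(r.max(0),3))
m=(P[...,2]>.066)&(P[...,2]<.074)&(abs(P[...,0]-.42)<.07)&(abs(P[...,1]-.085)<.06)
print(cv2.minAreaRect(P[m][:,:2].astype(np.float32)))
cv2.imwrite('pics/s4.png',cv2.resize(c['pixels'][180:330,220:400,::-1],None,fx=4,fy=4))
```

```text
[0.3406 0.0796 0.0772] [-3.1  0.5 -3.2] [-3.13848055e+00  1.53044354e-04  1.65695086e+00]
282 2 [0.369 0.075 0.066] [0.368 0.072 0.063] [0.369 0.078 0.07 ]
283 4 [0.37  0.079 0.065] [0.369 0.073 0.058] [0.37  0.086 0.074]
284 5 [0.37  0.081 0.064] [0.368 0.071 0.051] [0.371 0.09  0.074]
285 4 [0.368 0.085 0.065] [0.367 0.079 0.057] [0.37  0.091 0.07 ]
286 3 [0.368 0.088 0.063] [0.368 0.083 0.057] [0.369 0.094 0.071]
287 4 [0.368 0.092 0.064] [0.366 0.084 0.054] [0.368 0.098 0.072]
288 5 [0.367 0.095 0.063] [0.365 0.084 0.05 ] [0.368 0.104 0.074]
289 6 [0.367 0.097 0.062] [0.365 0.085 0.046] [0.369 0.107 0.072]
290 5 [0.367 0.1   0.059] [0.365 0.089 0.047] [0.369 0.109 0.07 ]
291 3 [0.366 0.102 0.059] [0.365 0.097 0.052] [0.367 0.108 0.068]
292 3 [0.367 0.105 0.058] [0.365 0.101 0.053] [0.368 0.108 0.061]
293 2 [0.365 0.105 0.054] [0.364 0.101 0.048] [0.367 0.109 0.06 ]
294 1 [0.367 0.109 0.053] [0.367 0.109 0.053] [0.367 0.109 0.053]
295 2 [0.364 0.108 0.049] [0.363 0.107 0.049] [0.364 0.109 0.05 ]
((0.4271240532398224, 0.08999599516391754), (0.12461131066083908, 0.10923817753791809), 0.44072088599205017)
```

View pics/s4.png

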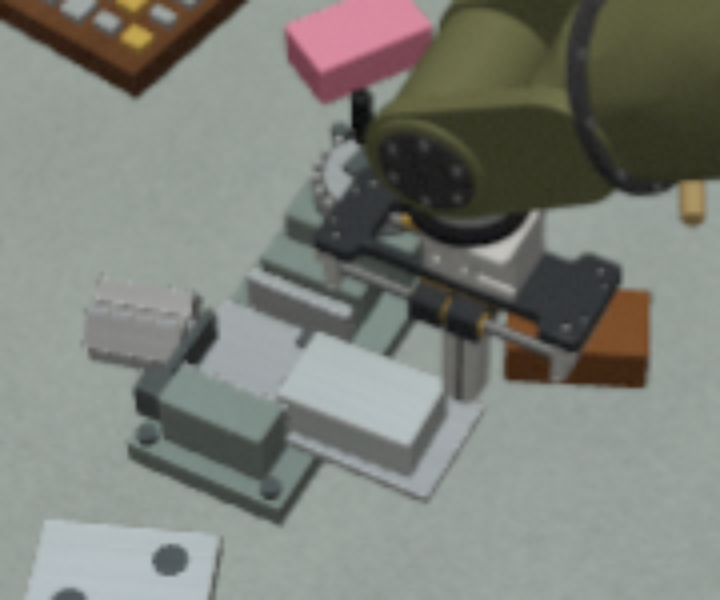

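The fingers at crop (465,395) stand off the robot-side end of the block, whose near end is at about (430,440). The block's pose is unchanged. I'll lower and push.

>>> servo_tool --pt "0 0 0 0.02 0 0 0" --pt "0 0 0 0.02 0 0 0" --pt "0 0 0 0.014 0 0 0" --pt "0 0 0 0 0 0 0" --pt "0 0 0.01 0 0 0 0" --pt "0 0 0.01 0 0 0 0" --pt "0 0 0 0 0 0 0" --pt "0 0 0 0 0 0 0"

```text
time_s: 13.95
ee_pos: [0.3626, 0.0814, 0.0269]
eef_rot: [3.141, -0.0, 1.656]
force: [-0.2, -0.3, -0.5]
grip_width: 0.0006
grip_force: 0.0
```

>>> servo_tool --pt "0 0 0.008 0.005 0 0 0" --pt "0 0 0.008 0 0 0 0" --pt "0 0 0.008 0 0 0 0" --pt "0 0 0.008 0 0 0 0" --pt "0 0 0.008 0 0 0 0" --pt "0 0 0.008 0 0 0 0" --pt "0 0 0 0 0 0 0" --pt "0 0 0 0 0 0 0"

```text
time_s: 14.95
ee_pos: [0.4105, 0.0855, 0.022]
eef_rot: [3.141, -0.0, 1.656]
force: [-0.2, -0.2, 0.2]
grip_width: 0.0006
grip_force: 0.0
```

```bash
cat > blk.py <<'E'
from h import *
O=np.array([.505,-.0015]);a=.0856;R=np.array([[np.cos(a),np.sin(a)],[-np.sin(a),np.cos(a)]])
for n in('side','top'):
    P=pts(cam(n));q=(P[...,:2]-O)@R.T
    m=(P[...,2]>.0675)&(P[...,2]<.074)&(q[...,1]>.055)&(q[...,1]<.128)&(q[...,0]<.048)&(q[...,0]>-.14)
    n_,l,s,_=cv2.connectedComponentsWithStats(m.astype(np.uint8)); 
    if n_<2: continue
    m=l==1+np.argmax(s[1:,4]); r=cv2.minAreaRect(q[m].astype(np.float32)); print(n,m.sum(),np.round(r[0],4),np.round(r[1],4),round(r[2],1),np.round(np.percentile(q[m],[1,99],axis=0),4).tolist())
o=ctrl.get_obs();print(round(o['time_s'],2),'tcp vise',R@(o['ee_pos'][:2]-O),np.round(o['ee_pos'],4),np.round(o['force'],1))
E
python3 blk.py
```

```text
side 450 [-0.03    0.0965] [0.112  0.0624] 0.6 [[-0.0783, 0.0677], [0.0248, 0.1259]]
top 13 [0.025  0.0975] [0.0031 0.0276] 3.1 [[0.0237, 0.084], [0.0269, 0.111]]
15.05 tcp vise [-0.08688324  0.09477204] [0.4103 0.0855 0.0219] [-0.2 -0.6 -0.2]
```

>>> servo_tool --pt "0 0 0.005 0 0 0 0" --pt "0 0 0.005 0 0 0 0" --pt "0 0 0.005 0 0 0 0" --pt "0 0 0.004 0 0 0 0" --pt "0 0 0.002 0 0 0 0" --pt "0 0 0 0 0 0 0" --pt "0 0 0 0 0 0 0" --pt "0 0 0 0 0 0 0"

```text
time_s: 16.05
ee_pos: [0.4292, 0.0871, 0.0215]
eef_rot: [-3.137, 0.0, 1.656]
force: [-15.5, -2.3, 10.3]
grip_width: 0.0003
grip_force: 7.6
```

```bash
python3 blk.py
```

```text
side 429 [-0.0141  0.0965] [0.0619 0.1162] 88.4 [[-0.0665, 0.0669], [0.0419, 0.1266]]
top 2 [0.0428 0.0655] [0.004 0.   ] -144.4 [[0.0412, 0.0644], [0.0444, 0.0667]]
16.15 tcp vise [-0.06793426  0.09478046] [0.4292 0.0871 0.0215] [-15.4  -1.7  10.4]
```

>>> servo_tool --pt "0 0 -0.012 0 0 0 0" --pt "0 0 0 -0.045 0 0 0" --pt "0 0 0 -0.045 0 0 0" --pt "0 0 0 -0.045 0 0 0" --pt "32 -0.0514 0.0098 0 0 0 0" --pt "32 -0.0514 0.0098 0 0 0 0" --pt "32 -0.0514 0.0098 0 0 0 0" --pt "32 -0.0514 0.0098 0 0 0 0"

```text
time_s: 17.15
ee_pos: [0.476, -0.117, 0.1569]
eef_rot: [3.141, 0.0, 1.656]
force: [0.7, -0.1, -0.0]
grip_width: 0.0295
grip_force: 0.0
```

>>> servo_tool --pt "32 -0.0514 0.0098 0 0 0 0" --pt "32 -0.0514 0.0098 0 0 0 0" --pt "32 0 0 0 0 0 0.146" --pt "32 0 0 0 0 0 0" --pt "32 0 0 0 0 0 0" --pt "32 0 0 0 0 0 0" --pt "32 0 0 0 0 0 0" --pt "32 0 0 0 0 0 0"

```text
time_s: 18.15
ee_pos: [0.5041, -0.2159, 0.1568]
eef_rot: [3.141, 0.0, 1.511]
force: [1.3, -0.1, 0.1]
grip_width: 0.03
grip_force: 0.0
```

```bash
python3 blk.py
python3 - <<'E'
from h import *
c=cam('wrist','w1.png');P=pts(c);o=ctrl.get_obs();print(np.round(o['ee_pos'],4),np.round(o['eef_rot'],3),o['grip_width'],np.round(c['pose'],3).tolist())
e=o['ee_pos']
for y in(-.19,-.21,-.23):
    m=(abs(P[...,1]-y)<.004)&(P[...,2]>.088)&(P[...,2]<.105)&(abs(P[...,0]-.5)<.05);q=P[m];print(y,len(q),np.round(np.percentile(q,[5,50,95],axis=0),4).tolist() if len(q) else '')
E
```

```text
side 445 [-0.0069  0.0965] [0.0605 0.1021] 90.0 [[-0.0551, 0.0671], [0.0425, 0.1261]]
top 692 [-0.0053  0.0938] [0.0599 0.1003] 89.9 [[-0.0542, 0.0646], [0.0433, 0.1231]]
18.25 tcp vise [-0.01924845 -0.2135857 ] [ 0.5041 -0.2159  0.1568] [-0.5  0.6 -0.3]
[ 0.5041 -0.216   0.1568] [3.142 0.    1.511] 0.029763139111665237 [[0.998, 0.059, 0.015, 0.508], [-0.061, 0.967, 0.248, -0.143], [0.0, -0.249, 0.969, 0.365], [0.0, 0.0, 0.0, 1.0]]
-0.19 249 [[0.496, -0.1934, 0.0919], [0.505, -0.19, 0.0975], [0.5138, -0.1862, 0.0997]]
-0.21 236 [[0.4954, -0.2136, 0.0927], [0.5043, -0.21, 0.0976], [0.5127, -0.2063, 0.0996]]
-0.23 222 [[0.4941, -0.2336, 0.092], [0.5026, -0.2301, 0.0976], [0.5116, -0.2263, 0.0995]]
```

View pics/w1.png

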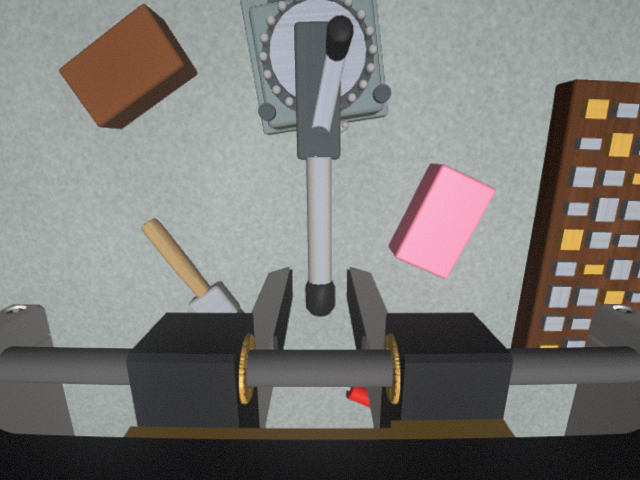

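The block is seated at x≈-0.005. In the wrist view the bar at (318,230) lies centred between the fingers, and the thumb post at (340,35) is now on the far side of the handle line. I'll lower over the bar.

>>> servo_tool --pt "32 0 0 0.039 0 0 0" --pt "32 0 0 0.039 0 0 0" --pt "32 0 0 0.039 0 0 0" --pt "32 0 0 0 0 0 0" --pt "32 0.001 -0.0174 0 0 0 0.12" --pt "32 0.001 -0.0174 0 0 0 0.12" --pt "32 0 0 0 0 0 0" --pt "32 0 0 0 0 0 0"

```text
time_s: 19.3
ee_pos: [0.4709, -0.2103, 0.041]
eef_rot: [3.14, 0.0, 1.273]
force: [0.3, -0.3, 0.4]
grip_width: 0.0301
grip_force: 0.0
```

```bash
cat > hs.py <<'E'
from h import *
H=np.array([.512,-.0712]);a0=.0856
o=ctrl.get_obs();e=o['ee_pos'][:2]-H
print(round(o['time_s'],2),np.round(o['ee_pos'],4),'r',np.hypot(*e).round(4),'thTCP',round(np.arctan2(-e[0],-e[1])+a0,3),'thYaw',round(1.656-o['eef_rot'][2],3),'F',np.round(o['force'],1))
for n in('top','side'):
    c=cam(n);P=pts(c);d=P[...,:2]-H;r=np.hypot(d[...,0],d[...,1]);th=np.arctan2(-d[...,0],-d[...,1])+a0
    m=(P[...,2]>.085)&(P[...,2]<.106)&(r>.178)&(r<.21)&(abs(th)<1.1)&(c['pixels'].max(-1)<70);print(n,'knob',m.sum(),np.round(np.median(th[m]),3))
    O=np.array([.505,-.0015]);R=np.array([[np.cos(a0),np.sin(a0)],[-np.sin(a0),np.cos(a0)]]);q=(P[...,:2]-O)@R.T
    m=(P[...,2]>.060)&(P[...,2]<.068)&(abs(q[...,0])<.04)&(q[...,1]>-.015)&(q[...,1]<.062);print('  jaw/pad y',m.sum(),np.round(np.percentile(q[m][:,1],[2,98]),4))
E
python3 hs.py
```

```text
19.3 [ 0.4709 -0.2103  0.041 ] r 0.1451 thTCP 0.373 thYaw 0.383 F [ 0.3 -0.3  0.4]
top knob 0 nan
  jaw/pad y 316 [0.0013 0.0449]
side knob 0 nan
  jaw/pad y 266 [0.0007 0.0484]
  return _methods._mean(a, axis=axis, dtype=dtype,
  ret = ret.dtype.type(ret / rcount)
```

>>> servo_tool --pt "32 0.001 -0.0174 0 0 0 0.12" --pt "32 0.001 -0.0174 0 0 0 0.12" --pt "32 0.001 -0.0174 0 0 0 0.12" --pt "32 0.0005 -0.0116 0 0 0 0.08" --pt "32 0 0 0 0 0 0" --pt "32 0.001 0.0174 0 0 0 -0.12" --pt "32 0.001 0.0174 0 0 0 -0.12" --pt "32 0 0 0 0 0 0"

```text
time_s: 20.4
ee_pos: [0.4437, -0.1991, 0.0395]
eef_rot: [-3.141, -0.0, 1.072]
force: [-0.5, 0.1, 0.1]
grip_width: 0.0299
grip_force: 0.0
```

```bash
python3 -W ignore hs.py
```

```text
20.4 [ 0.4437 -0.1991  0.0395] r 0.145 thTCP 0.576 thYaw 0.584 F [-0.5  0.1  0.1]
top knob 0 nan
  jaw/pad y 304 [0.0057 0.0496]
side knob 0 nan
  jaw/pad y 257 [0.0081 0.0531]
```

>>> servo_tool --pt "32 0.0016 0.0217 0 0 0 -0.15" --pt "32 0.0016 0.0217 0 0 0 -0.15" --pt "32 0.0016 0.0217 0 0 0 -0.15" --pt "32 0.0016 0.0217 0 0 0 -0.15" --pt "32 0.0016 0.0217 0 0 0 -0.15" --pt "32 0.0016 0.0217 0 0 0 -0.15" --pt "32 0.0016 0.0217 0 0 0 -0.15" --pt "32 0.0016 0.0217 0 0 0 -0.15"

```text
time_s: 21.5
ee_pos: [0.6061, -0.1823, 0.0395]
eef_rot: [-3.141, -0.001, 2.273]
force: [-5.8, -0.9, 0.8]
grip_width: 0.0302
grip_force: 2.6
```

```bash
python3 -W ignore hs.py
```

```text
21.5 [ 0.6061 -0.1823  0.0395] r 0.1455 thTCP -0.617 thYaw -0.617 F [-5.8 -0.9  0.8]
top knob 0 nan
  jaw/pad y 317 [0.0054 0.0495]
side knob 40 -0.62
  jaw/pad y 250 [0.0058 0.0533]
```

>>> servo_tool --pt "32 0.0008 0.0152 0 0 0 -0.105" --pt "32 0.0008 0.0152 0 0 0 -0.105" --pt "32 0 0 0 0 0 0" --pt "32 0.001 -0.0174 0 0 0 0.12" --pt "32 0.001 -0.0174 0 0 0 0.12" --pt "32 0.001 -0.0174 0 0 0 0.12" --pt "32 0.001 -0.0174 0 0 0 0.12" --pt "32 0.001 -0.0174 0 0 0 0.12"

```text
time_s: 22.6
ee_pos: [0.5562, -0.2107, 0.0398]
eef_rot: [3.14, 0.0, 1.87]
force: [5.4, 3.6, -2.9]
grip_width: 0.0304
grip_force: 2.7
```

>>> servo_tool --pt "32 0.001 -0.0174 0 0 0 0.12" --pt "32 0.001 -0.0174 0 0 0 0.12" --pt "32 0.001 -0.0174 0 0 0 0.12" --pt "32 0.001 -0.0174 0 0 0 0.12" --pt "32 0.001 -0.0174 0 0 0 0.12" --pt "32 0.001 -0.0174 0 0 0 0.12" --pt "32 0.001 -0.0174 0 0 0 0.12" --pt "32 0 0 0 0 0 0"

```text
time_s: 23.6
ee_pos: [0.4383, -0.1976, 0.0401]
eef_rot: [3.141, 0.0, 1.036]
force: [0.2, -0.6, 0.1]
grip_width: 0.0298
grip_force: 0.0
```

```bash
python3 -W ignore hs.py
```

```text
23.6 [ 0.4383 -0.1976  0.0401] r 0.1463 thTCP 0.613 thYaw 0.62 F [ 0.2 -0.6  0.1]
top knob 0 nan
  jaw/pad y 308 [0.0186 0.0612]
side knob 0 nan
  jaw/pad y 216 [0.0192 0.0607]
```

>>> servo_tool --pt "32 0.0008 -0.0145 0 0 0 0.1" --pt "32 0.0008 -0.0145 0 0 0 0.1" --pt "32 0 0 0 0 0 0" --pt "32 0.0016 0.0217 0 0 0 -0.15" --pt "32 0.0016 0.0217 0 0 0 -0.15" --pt "32 0.0016 0.0217 0 0 0 -0.15" --pt "32 0.0016 0.0217 0 0 0 -0.15" --pt "32 0.0016 0.0217 0 0 0 -0.15"

```text
time_s: 24.7
ee_pos: [0.516, -0.2177, 0.0392]
eef_rot: [-3.14, -0.001, 1.598]
force: [-1.7, 1.5, 0.8]
grip_width: 0.0304
grip_force: 0.7
```

>>> servo_tool --pt "32 0.0016 0.0217 0 0 0 -0.15" --pt "32 0.0016 0.0217 0 0 0 -0.15" --pt "32 0.0016 0.0217 0 0 0 -0.15" --pt "32 0.0016 0.0217 0 0 0 -0.15" --pt "32 0.0016 0.0217 0 0 0 -0.15" --pt "32 0.0008 0.0145 0 0 0 -0.1" --pt "32 0 0 0 0 0 0" --pt "32 0 0 0 0 0 0"

```text
time_s: 25.7
ee_pos: [0.6233, -0.1662, 0.0394]
eef_rot: [-3.141, -0.001, 2.439]
force: [-0.3, 0.6, -0.5]
grip_width: 0.0301
grip_force: 0.0
```

```bash
python3 -W ignore hs.py; python3 blk.py
```

```text
25.7 [ 0.6233 -0.1662  0.0394] r 0.1464 thTCP -0.778 thYaw -0.783 F [-0.3  0.6 -0.5]
top knob 0 nan
  jaw/pad y 292 [0.02   0.0612]
side knob 18 -0.755
  jaw/pad y 206 [0.0215 0.0609]
side 484 [-0.0066  0.0934] [0.069  0.1005] 88.2 [[-0.0553, 0.0606], [0.0422, 0.127]]
top 679 [-0.0055  0.0917] [0.0664 0.0997] 89.9 [[-0.0545, 0.0629], [0.0427, 0.124]]
25.9 tcp vise [ 0.10385571 -0.17431488] [ 0.6234 -0.1663  0.0398] [-0.4  0.2  0.2]
```

>>> servo_tool --pt "32 0.001 -0.0174 0 0 0 0.12" --pt "32 0.001 -0.0174 0 0 0 0.12" --pt "32 0.001 -0.0174 0 0 0 0.12" --pt "32 0.001 -0.0174 0 0 0 0.12" --pt "32 0.001 -0.0174 0 0 0 0.12" --pt "32 0.001 -0.0174 0 0 0 0.12" --pt "32 0.001 -0.0174 0 0 0 0.12" --pt "32 0 0 0 0 0 0"

```text
time_s: 26.9
ee_pos: [0.5167, -0.218, 0.0402]
eef_rot: [3.141, 0.0, 1.6]
force: [1.0, 0.7, -0.5]
grip_width: 0.03
grip_force: 0.3
```

```bash
python3 -W ignore hs.py; python3 blk.py
```

```text
26.9 [ 0.5167 -0.218   0.0402] r 0.1469 thTCP 0.054 thYaw 0.056 F [ 1.   0.7 -0.5]
top knob 0 nan
  jaw/pad y 230 [0.0266 0.0609]
side knob 1 0.074
  jaw/pad y 188 [0.027  0.0612]
side 466 [-0.0074  0.0971] [0.0626 0.0999] 88.7 [[-0.0558, 0.0688], [0.0418, 0.1273]]
top 698 [-0.0042  0.0937] [0.1024 0.0685] 0.1 [[-0.0547, 0.0629], [0.0435, 0.1274]]
27.1 tcp vise [-0.00614629 -0.21644962] [ 0.5174 -0.2177  0.0398] [ 1.3 -0.7  0.3]
```

>>> servo_tool --pt "32 0.0004 -0.0116 0 0 0 0.08" --pt "32 0.0004 -0.0116 0 0 0 0.08" --pt "32 0.0004 -0.0116 0 0 0 0.08" --pt "32 0.0004 -0.0116 0 0 0 0.08" --pt "32 0 0 0 0 0 0" --pt "32 0 0 0 0 0 0" --pt "32 0 0 0 0 0 0" --pt "32 0 0 0 0 0 0"

```text
time_s: 28.1
ee_pos: [0.4715, -0.212, 0.0399]
eef_rot: [3.141, 0.0, 1.281]
force: [3.4, -2.1, 1.3]
grip_width: 0.0304
grip_force: 1.7
```

```bash
python3 -W ignore hs.py; python3 blk.py
```

```text
28.1 [ 0.4715 -0.212   0.0399] r 0.1465 thTCP 0.366 thYaw 0.375 F [ 3.4 -2.1  1.3]
top knob 0 nan
  jaw/pad y 244 [0.0301 0.0616]
side knob 0 nan
  jaw/pad y 191 [0.0305 0.0615]
side 459 [-0.0054  0.0959] [0.1057 0.0638] 0.0 [[-0.056, 0.0686], [0.0432, 0.1272]]
top 655 [-0.0056  0.0947] [0.0669 0.1002] 89.7 [[-0.0545, 0.0657], [0.0433, 0.1266]]
28.3 tcp vise [-0.05162593 -0.20677681] [ 0.4712 -0.2119  0.0398] [ 3.7 -2.1  0.6]
```

>>> servo_tool --pt "32 0.0002 -0.0058 0 0 0 0.04" --pt "32 0.0002 -0.0058 0 0 0 0.04" --pt "32 0 0 0 0 0 0" --pt "32 0 0 0 0 0 0" --pt "32 0 0 0 0 0 0" --pt "32 0 0 0 0 0 0" --pt "32 0 0 0 0 0 0" --pt "32 0 0 0 0 0 0"

```text
time_s: 29.3
ee_pos: [0.4602, -0.208, 0.0398]
eef_rot: [3.142, 0.0, 1.2]
force: [2.4, -2.7, 1.0]
grip_width: 0.03
grip_force: 1.8
```

```bash
python3 -W ignore hs.py
python3 - <<'E'
from h import *
O=np.array([.505,-.0015]);a=.0856;R=np.array([[np.cos(a),np.sin(a)],[-np.sin(a),np.cos(a)]])
def prof(P,lbl):
    q=(P[...,:2]-O)@R.T; m=(q[...,0]>-.03)&(q[...,0]<.03)
    out=[]
    for y in np.arange(-.02,.08,.002):
        k=m&(abs(q[...,1]-y)<.001); out.append((round(y*1000),int(k.sum()),round(float(np.median(P[...,2][k]))*1000) if k.any() else -1))
    print(lbl,out)
prof(np.load('top0.npz')['P'],'before'); prof(pts(cam('top')),'now')
E
```

```text
29.3 [ 0.4602 -0.208   0.0398] r 0.1463 thTCP 0.448 thYaw 0.456 F [ 2.4 -2.7  1. ]
top knob 0 nan
  jaw/pad y 237 [0.0312 0.0612]
side knob 0 nan
  jaw/pad y 176 [0.0321 0.0616]
before [(-20, 18, 36), (-18, 17, 36), (-16, 17, 33), (-14, 16, 35), (-12, 21, 37), (-10, 18, 33), (-8, 14, 37), (-6, 16, 40), (-4, 18, 36), (-2, 19, 38), (0, 15, 57), (2, 16, 66), (4, 18, 67), (6, 20, 67), (8, 19, 67), (10, 20, 66), (12, 16, 66), (14, 19, 68), (16, 20, 67), (18, 18, 69), (20, 20, 67), (22, 16, 67), (24, 19, 65), (26, 18, 63), (28, 20, 32), (30, 17, 34), (32, 18, 33), (34, 20, 34), (36, 22, 65), (38, 19, 66), (40, 19, 67), (42, 18, 65), (44, 18, 66), (46, 10, 37), (48, 20, 32), (50, 19, 31), (52, 18, 33), (54, 16, 34), (56, 19, 33), (58, 16, 31), (60, 18, 31), (62, 18, 31), (64, 16, 31), (66, 18, 30), (68, 18, 31), (70, 16, 30), (72, 17, 33), (74, 16, 32), (76, 15, 32), (78, 18, 32)]
now [(-20, 18, 36), (-18, 17, 34), (-16, 16, 36), (-14, 18, 35), (-12, 20, 36), (-10, 17, 37), (-8, 17, 41), (-6, 16, 37), (-4, 19, 33), (-2, 19, 37), (0, 17, 38), (2, 14, 39), (4, 18, 38), (6, 19, 36), (8, 16, 37), (10, 16, 35), (12, 17, 36), (14, 18, 37), (16, 18, 39), (18, 18, 37), (20, 17, 36), (22, 17, 38), (24, 17, 38), (26, 19, 37), (28, 15, 41), (30, 19, 42), (32, 19, 66), (34, 18, 66), (36, 21, 67), (38, 20, 68), (40, 19, 66), (42, 18, 68), (44, 20, 67), (46, 17, 66), (48, 20, 67), (50, 19, 66), (52, 18, 68), (54, 20, 68), (56, 15, 64), (58, 14, 34), (60, 25, 61), (62, 21, 67), (64, 20, 67), (66, 17, 65), (68, 20, 65), (70, 20, 69), (72, 18, 70), (74, 21, 71), (76, 21, 72), (78, 17, 71)]
```

The gap between jaw and pad shrank from about 8 mm to about 3 mm, so the pad is pressed back roughly 5 mm. I'll release now.

>>> servo_tool --pt "32 0 0.004 0 0 0 0" --pt "32 0 0 0 0 0 0" --pt "32 0 0 -0.04 0 0 0" --pt "32 0 0 -0.04 0 0 0" --pt "32 0 0 -0.05 0 0 0" --pt "32 0 0 0 0 0 0" --pt "32 0 0 0 0 0 0" --pt "32 0 0 0 0 0 0"

```text
time_s: 30.45
ee_pos: [0.4633, -0.2091, 0.1683]
eef_rot: [-3.139, -0.0, 1.2]
force: [0.1, -0.3, -0.4]
grip_width: 0.03
grip_force: 0.0
```

```bash
python3 -W ignore hs.py; python3 blk.py; python3 meas.py
python3 - <<'E'
from h import *
cv2.imwrite('pics/f.png',cv2.resize(cam('side')['pixels'][150:330,220:420,::-1],None,fx=3,fy=3))
E
```

```text
30.45 [ 0.4633 -0.2091  0.1683] r 0.1462 thTCP 0.425 thYaw 0.456 F [ 0.1 -0.3 -0.4]
top knob 0 nan
  jaw/pad y 237 [0.0308 0.0615]
side knob 50 0.441
  jaw/pad y 177 [0.0317 0.0618]
side 439 [-0.0068  0.0952] [0.102  0.0649] 1.2 [[-0.056, 0.0669], [0.0419, 0.1271]]
top 667 [-0.0056  0.0945] [0.0992 0.0668] 0.1 [[-0.0542, 0.0657], [0.0421, 0.1275]]
30.65 tcp vise [-0.05891976 -0.20352175] [ 0.4637 -0.2093  0.1691] [-0.5  0.3  0.3]
top post 33 [ 0.5316 -0.0911  0.1435] [0.0036 0.0038 0.0101]
top knob 0 
side post 54 [ 0.5341 -0.0846  0.1313] [0.0043 0.003  0.0116]
side knob 53 [ 0.4452 -0.2507  0.099 ]
{'time_s': 30.75, 'ee_pos': [0.4638, -0.2094, 0.1694], 'eef_rot': [-3.141, -0.0001, 1.2003], 'force': [0.5619, -0.2735, -0.3562]}
```

View pics/f.png

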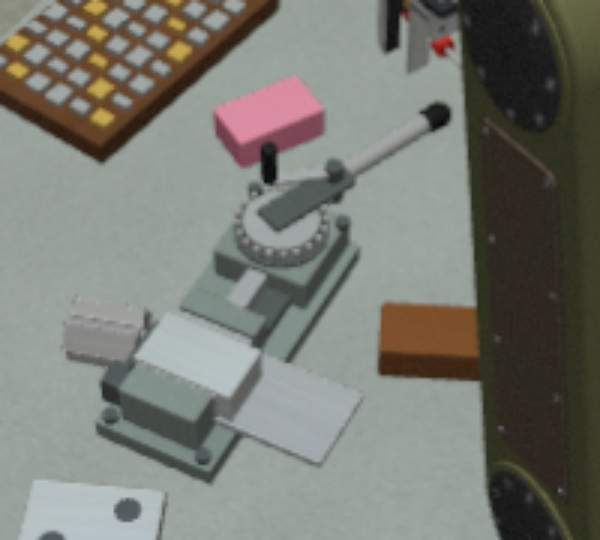

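The block at (195,360) is clamped between the jaws and against the stop. The selector post at (268,160) is on the closing side, and the gripper is clear of everything. I'm handing in.

```bash
python3 -c "
from station import ctrl
print(ctrl.hand_in())"
```

```text
the job is handed in; nothing more can be done
None
```

I handed the job in at about 31 s: the block is against the stop, the selector is on its closing side, and the jaw has clamped the block with the pad pressed back about 5 mm; the hand-in gave no verdict.

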